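# Lock the drill-chuck case

### The job

Shut the lid of the green tool case so that its hasp tongue lies over the brass lock, then take the loose U-shaped shackle out of its wooden rest, put its legs through the tongue into the lock's two holes and press it down until the hidden pawl clicks and the shackle stays down by itself. Press with feeling: never bear on the lock with more than 45 N. Leave the other things on the bench where they are.

Things in the scene. Friction and masses are not known exactly. Their poses are not given: they have to be found in the camera images.
- lid (a joint): hinge of the green case's lid, rad: 0 = shut, grows as it opens (up to 1.1). Stiff: it stays where it is left; 3 to 10 N down at lid_press closes it. The hinge line is level, along y of lock_mouth, 169 mm from it along its +x and 11 mm above it. The lid is a plate 156 x 236 mm; a steel hasp tongue on its front edge swings down with it.
- lid_press (a point): point on top of the lid, on its middle line, 120 mm from the hinge line, 33 mm behind the lid's front edge; moves with the lid. With the lid shut it lies 49 mm from lock_mouth along that frame's +x and 19 mm above it (81 mm above the bench).
- case: green steel tool case, 150 x 230 mm, 72 mm high, fixed to the bench; origin under its centre, -x is its front, where the lock is bolted on.
- lock_mouth (a point): middle of the lock's top face, 62 mm above the bench. x points to the case and its hinge, y along the lock's long side, z up. The lock's two holes, 14 x 14 mm, chamfered by 4 mm, lie 23 mm either side of this point along y. With the lid shut the tongue (4 mm plate, its top 13 mm above this point) covers the lock, its two openings 24 x 28 mm lying over the holes.
- lock: brass lock, 38 x 88 mm, 56 mm high, fixed to the case's front; origin under its centre. Inside, an ejector pushes the shackle's legs up with 5 N at 16 mm deep to 9 N at the bottom, and a spring pawl clicks into the legs' groove at some depth between 23 and 39 mm: it differs each time, unseen. The push needed is at most 20 N; 2 to 4 mm past the click the legs stop hard. Side loads count towards the 45 N.
- shackle_grip (a point): middle of the red grip sleeve (18 mm thick along x, 32 mm long along y, 18 mm high) on the crown of the loose U-shaped steel shackle, 0.13 to 0.21 kg. z up, y from leg to leg. Legs: 12 mm round, 23 mm either side along y, tapered tips 92 mm below this point; either way round fits. Locked and let go, it is 52 to 69 mm above lock_mouth; not locked, the ejector lifts it to 74 mm or more.
- rest: wooden block, 70 x 110 x 40 mm, fixed to the bench; origin under its centre. The shackle stands upright in its two 14 mm holes, 30 mm deep, shackle_grip 102 mm above the bench (it may lean a little): lift it straight out.
- chuck: bystander, to be left alone: grey steel drill chuck, 44 mm across, 66 mm high, standing; origin at its underside
- chuck_small: bystander, to be left alone: smaller steel drill chuck, 33 mm across, 66 mm high, standing; origin at its underside
- pulley: bystander, to be left alone: stepped aluminium pulley, 110 mm across, 38 mm high, lying flat; origin at its underside
- plate: bystander, to be left alone: aluminium plate 110 x 150 x 12 mm, lying flat; origin at its underside
- can: bystander, to be left alone: steel tin, 72 mm across, 100 mm high, with pens standing in it (150 mm in all); origin at its underside
- chuck_key: bystander, to be left alone: dark T-shaped chuck key, 78 x 60 mm, lying; origin at its underside
- screwdriver: bystander, to be left alone: screwdriver, lying; origin at its underside

How it is judged:
By the outcome, as a careful person would: the job done as asked, in the order asked, and still so for the second after the job is handed in, with the robot touching nothing.
It also fails if it takes over 64 s, if anything falls off the work surface, if the arm or the gripper's body presses on something with over 40 N, if the wrist force passes 120 N, or if a joint passes its speed limit or range.

### The arm

A 7-joint arm with a two-finger parallel gripper is mounted at the origin on the work surface. World frame = base frame: x ahead of the robot, y to its left, z up, the work surface at z = 0. Lengths are in m, angles in rad, forces in N, time in s.
With the tool pointing down it reaches from about 0.425 to 0.975 m from the base axis. Payload 16.7 kg.
Tool frame: the origin (TCP) lies on the centre line of the jaws, within the pads' length; the fingertips stand 17 mm ahead of it and the grasp point (between the pads) lies 2 mm behind it (nose_length is the distance from the TCP to the fingertips, in m); y points along the fingers, x is the direction in which the jaws open and shut, and the axes are right-handed (so a half turn about y gives the same grasp; the last joint's range is limited). The gripper opens to 85 mm and grips with 20 to 120 N. Pads are 22 mm wide; open, the fingers measure 114 mm over their backs; the gripper's body (76 mm by 85 mm) begins 54 mm behind the grasp point. The pads swing forward as they close: fully open they stand 13 mm farther back than shut.
Start: joints at [1.161, 0.426, 0.074, 1.606, -0.034, 1.111, -0.067], TCP at [0.173, -0.652, 0.248] pointing down, gripper open.
Joint ranges: [-2.85, 2.85], [-0.5, 2.14], [-1.23, 1.37], [0.21, 2.46], [-1.02, 4.16], [0.16, 2.05], [-2.73, 2.73]. Speed limits (rad/s): [1.89, 1.89, 2.39, 2.39, 3.01, 3.01, 3.01].

### API

Orientations are given as [roll, pitch, yaw] about the fixed x, y, z axes, in that order (R = Rz(yaw) Ry(pitch) Rx(roll)).
In Python, from plant import * gives the robot as it stands.
- The arm moves only by the shell command python3 -m pendant 'ROWS' [FORCE]. ROWS is JSON, a list of rows, each an object of numbers: "ax", "ay", "az": the turn, a rotation vector about the tool's x, y, z in degrees; "x", "y", "z": the shift along the tool's x, y, z in cm; "jaw": the closure, from -1 (fully open) to 1 (shut), so that 0 is half open. A call has 1 to 5 rows; each row is the pose to reach, as a shift and turn from the pose commanded when the call began, along the tool's axes at that moment; what a row does not reach only later rows make up. A row lasts 1/12 s, in which the tool goes at most 41.7 mm and 7.16 degrees, less where a joint would pass 70% of its speed; a pose out of reach is approached as far as the arm can. A call with a gripper value outside its range is refused whole. The fingers move at their own pace and stop on an object; FORCE is the grip in N (left out, the last holds). Time passes only in rows, so rows that repeat a pose let the fingers close. It gives the time, the measured TCP pose, the force and the opening at its end, in the units of the state.
- read_state(): the state, without advancing time (a new reading comes with each control period).
- get_image(name): name is "scene" or "top" or "wrist"; returns the picture (420x560x3 uint8, red, green, blue); there is no depth.
- camera_model(name): a dict with "fov_y" (degrees; the focal length in pixels is half the picture's height over the tangent of half this angle, whatever the lens; pixels are square), "cx", "cy" (the principal point, pixels), "R" (3x3) and "t" (3): a world point X has camera coordinates R X + t. Camera axes: x right, y down, z forward; pixel columns grow to the right and rows downward; lengths in m; the calibration is good to about 2 mm. The wrist camera is an equidistant fisheye: a pixel r from the principal point sees the ray r / f radians off the axis. A picture is of the moment at which its call begins: read the wrist's pose just before it. camera_model takes no time and is no camera call; for the wrist camera it gives the pose at the moment of the call.
- job_done(): hands the job in, once; it reports no verdict.
The state is a dict: "clock": time; "joints": joint angles; "dq": joint speeds; "joint_efforts": joint torques, N m; "ee_pos": TCP position; "eef_rot": TCP orientation; "contact_force": force on the tool from outside, world axes, zero at the start; "wrist_torque": the same for the moment, N m; "finger_gap": finger opening in m.
Only numpy, scipy, OpenCV 4.12 (cv2) and the standard library are available. Lean on these libraries where they do the work, as an engineer would, in place of code of your own. Each camera call takes 0.05 s, during which the arm holds its last target.

## Working session

There is one attempt and no reset: what is moved stays moved. The work goes in short steps, Python scripts to look and compute and a shell command to move; the robot and the scene stay as the last step left them, time stands still between calls to the robot, and variables do not carry over. Pictures are saved under pics/ and viewed, and the job is handed in when it is done.

```bash
ls; mkdir -p pics; python3 - <<'E'
from plant import *
import cv2
for n in ("scene","top","wrist"):
    im=get_image(n); cv2.imwrite(f"pics/{n}0.png",im[:,:,::-1])
    m=camera_model(n); print(n,m)
print(read_state())
E
```

```text
pics
scene {'fov_y': 56.55167904843154, 'cx': 274.6412611410009, 'cy': 211.82209151004213, 'R': array([[-0.84295463,  0.53781473, -0.01352074],
       [ 0.32313941,  0.48606554, -0.81198597],
       [-0.43012605, -0.68883641, -0.58352033]]), 't': array([ 0.48632803, -0.10616521,  1.4698712 ])}
top {'fov_y': 57.35166202918289, 'cx': 277.70590009154495, 'cy': 211.54177839420865, 'R': array([[ 0.0210212 , -0.99966352,  0.01519697],
       [-0.99631762, -0.02220976, -0.08281257],
       [ 0.08312222, -0.01340019, -0.99644926]]), 't': array([-0.03126258,  0.57633655,  1.32431383])}
wrist {'fov_y': 65.70646984690485, 'cx': 278.357295104427, 'cy': 207.1860074077089, 'R': array([[ 2.56827117e-01, -9.66457028e-01, -8.02949970e-04],
       [-9.28603532e-01, -2.46997970e-01,  2.76925050e-01],
       [-2.67834488e-01, -7.03762400e-02, -9.60891186e-01]]), 't': array([-0.67465236, -0.03756789,  0.38033559])}
{'clock': 0.15, 'joints': array([ 1.16149109,  0.42658977,  0.07385818,  1.60646499, -0.03408499,
        1.11078642, -0.06707925]), 'dq': array([-0.00015966, -0.00127753, -0.00038276, -0.00162442, -0.00081636,
       -0.00050825,  0.00152259]), 'joint_efforts': array([ 4.33366833e-03, -9.50311732e+01,  3.76382142e+00, -4.63758373e+01,
        1.93445978e-02,  7.84739008e-03, -6.06482331e-05]), 'ee_pos': array([ 0.1732992 , -0.65206442,  0.24776836]), 'eef_rot': array([-1.57087415e+00,  9.86406553e-04, -1.31099766e+00]), 'contact_force': array([ 0.96389594,  0.95374511, -0.40985623]), 'wrist_torque': array([ 0.04008716, -0.01651994,  0.04501274]), 'finger_gap': 0.085730853227614}
```

View pics/scene0.png

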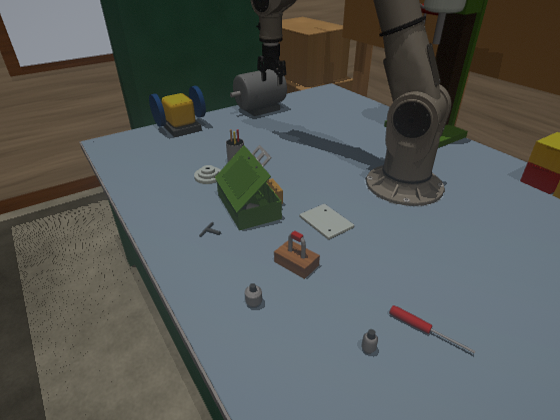

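View pics/top0.png

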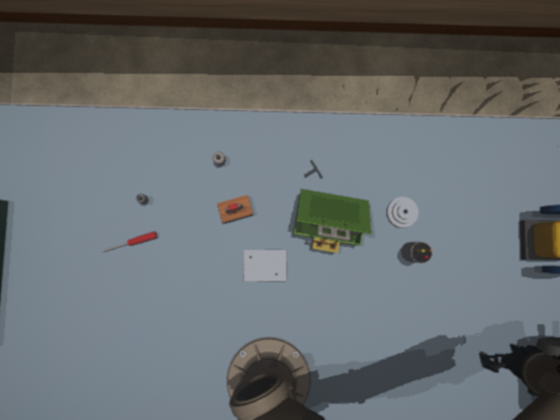

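View pics/wrist0.png

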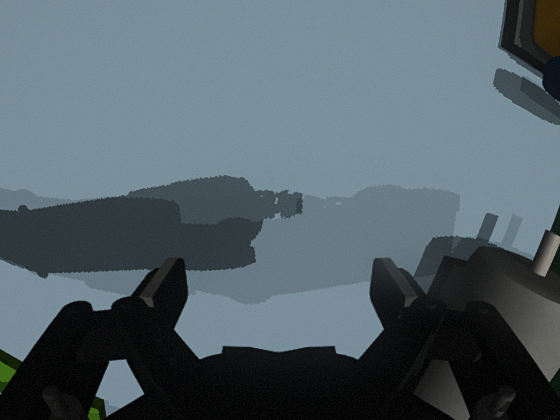

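The overview shows the case at top (332,217), with its lock facing the robot at (326,246). The rest and shackle are at (236,209). I'll enlarge the pictures to measure.

```bash
python3 - <<'E'
import cv2
t=cv2.imread("pics/top0.png"); s=cv2.imread("pics/scene0.png")
cv2.imwrite("pics/topcase.png",cv2.resize(t[180:260,280:380],None,fx=7.5,fy=7.5,interpolation=cv2.INTER_CUBIC))
cv2.imwrite("pics/toprest.png",cv2.resize(t[185:235,205:265],None,fx=10,fy=10,interpolation=cv2.INTER_CUBIC))
cv2.imwrite("pics/sccase.png",cv2.resize(s[140:230,200:300],None,fx=6.5,fy=6.5,interpolation=cv2.INTER_CUBIC))
cv2.imwrite("pics/screst.png",cv2.resize(s[220:280,265:330],None,fx=9,fy=9,interpolation=cv2.INTER_CUBIC))
E
```

```text
(no output)
```

View pics/topcase.png

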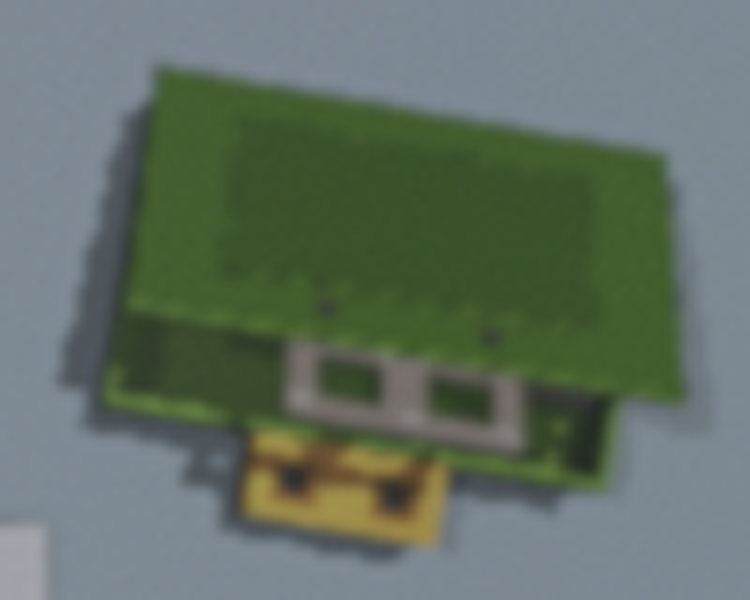

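View pics/toprest.png

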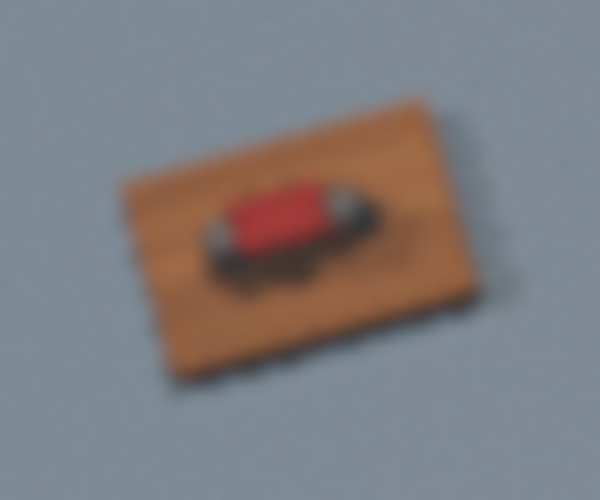

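View pics/sccase.png

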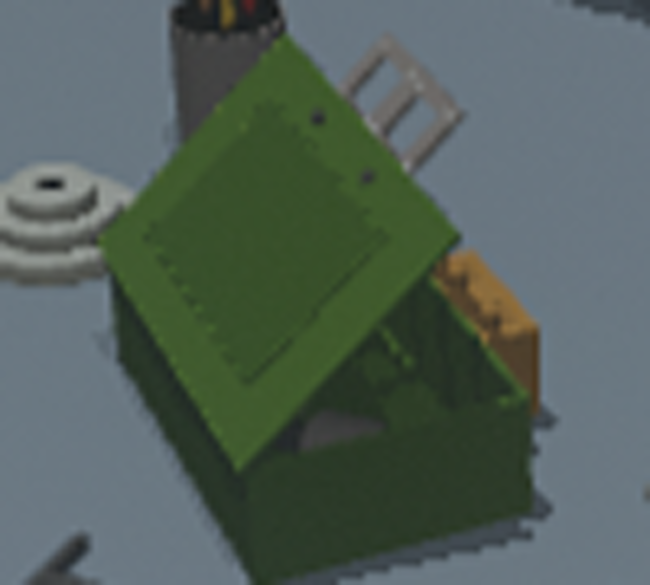

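View pics/screst.png

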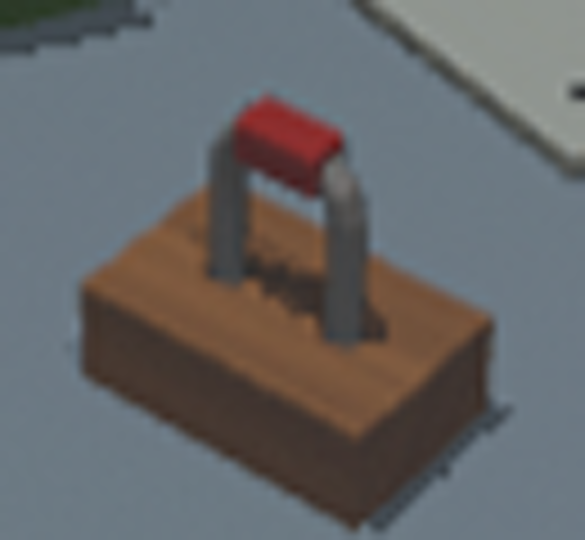

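```bash
cat > h.py <<'E'
import numpy as np, cv2
def ray_plane(m,px,z,fish=False):
    f=210/np.tan(np.radians(m["fov_y"]/2)); R=np.array(m["R"]);t=np.array(m["t"])
    d=np.array([px[0]-m["cx"],px[1]-m["cy"]])
    if fish:
        r=np.hypot(*d); th=r/f; v=np.array([*(np.sin(th)*d/max(r,1e-9)),np.cos(th)])
    else: v=np.array([d[0]/f,d[1]/f,1])
    C=-R.T@t; w=R.T@v
    return C+w*(z-C[2])/w[2]
def proj(m,X,fish=False):
    f=210/np.tan(np.radians(m["fov_y"]/2)); c=np.array(m["R"])@np.asarray(X,float)+m["t"]
    if fish:
        r=np.hypot(c[0],c[1]); th=np.arctan2(r,c[2]); return np.array([m["cx"]+f*th*c[0]/r,m["cy"]+f*th*c[1]/r])
    return np.array([m["cx"]+f*c[0]/c[2],m["cy"]+f*c[1]/c[2]])
def crop(px,s,x0,y0): return ((px[0]+.5)/s-.5+x0,(px[1]+.5)/s-.5+y0)
E
python3 - <<'E'
from h import *; from plant import *
m=camera_model("top"); s=camera_model("scene")
def T(p,z): return ray_plane(m,crop(p,7.5,280,180),z)
def R(p,z): return ray_plane(m,crop(p,10,205,185),z)
a,b=T((295,480),.062),T((395,493),.062); print("holes",a,b,(a+b)/2,np.degrees(np.arctan2(*(a-b)[:2][::-1]))-90)
c=[T(p,.062) for p in((255,433),(240,515),(437,545),(450,462))]; print("lock corners",np.mean(c,0)); 
r=[T(p,.072) for p in((105,402),(607,487))];print("rim",r,np.linalg.norm(r[0]-r[1]),np.degrees(np.arctan2(*(r[0]-r[1])[:2][::-1]))-90)
c=np.array([R(p,.04) for p in((125,185),(427,100),(478,292),(172,378))]);print("rest",c.mean(0),np.linalg.norm(c-np.roll(c,1,0),axis=1))
d=c[0]+c[3]-c[1]-c[2];print(np.degrees(np.arctan2(d[1],d[0]))-90)
c=np.array([R(p,.111) for p in((232,200),(325,183),(333,235),(242,252))]);print("grip",c.mean(0),np.linalg.norm(c-np.roll(c,1,0),axis=1))
d=c[0]+c[3]-c[1]-c[2];print(np.degrees(np.arctan2(d[1],d[0]))-90)
def S(p,z): return ray_plane(s,crop(p,9,265,220),z)
print("rest scene",[S(p,.04).round(4) for p in((82,285),(357,438),(492,320))])
g=[S(p,.111) for p in((240,125),(268,97),(342,145),(320,170))];print("grip scene",np.mean(g,0))
def lidtop(zz): return [T(p,zz).round(4) for p in ((160,68),(665,155))]
print(lidtop(.085))
from scipy.spatial.transform import Rotation as Ro
print(Ro.from_euler('xyz',read_state()['eef_rot']).as_matrix().round(3))
E
```

```text
holes [ 0.46776009 -0.16039862  0.062     ] [ 0.46284824 -0.2058133   0.062     ] [ 0.46530416 -0.18310596  0.062     ] -6.172860587356183
lock corners [ 0.46431656 -0.18334957  0.062     ]
rim [array([ 0.50089729, -0.07316596,  0.072     ]), array([ 0.46755464, -0.29978348,  0.072     ])] 0.22905726469269141 -8.369978790271375
rest [0.58315593 0.13103179 0.04      ] [0.06914485 0.10863598 0.06937763 0.10962292]
17.111754030291195
grip [0.58362018 0.12998732 0.111     ] [0.01748024 0.03096286 0.01737699 0.03028503]
11.837973784822552
rest scene [array([0.6379, 0.0914, 0.04  ]), array([0.6061, 0.1949, 0.04  ]), array([0.5402, 0.1755, 0.04  ])]
grip scene [0.59073898 0.13706854 0.111     ]
[array([ 0.6511, -0.0945,  0.085 ]), array([ 0.6169, -0.3225,  0.085 ])]
[[ 0.257 -0.     0.966]
 [-0.966  0.001  0.257]
 [-0.001 -1.    -0.   ]]
```

```bash
python3 - <<'E'
from h import *; from plant import *
from scipy.optimize import minimize_scalar,least_squares
m=camera_model("top"); s=camera_model("scene")
obs=[(m,crop(p,7.5,280,180),sg) for p,sg in(((130,308),1),((685,400),-1))]+[(s,crop(p,6.5,200,140),sg) for p,sg in(((285,38),-1),((460,238),1))]
M=np.array([.4654,-.1837,.062]); yaw=np.radians(-8.4)
ex=np.array([np.cos(yaw),np.sin(yaw),0]); ey=np.array([-ex[1],ex[0],0]); ez=np.array([0,0,1.])
def pt(th,r,n,y): # r along lid from hinge to front, n normal height
    return M+ex*.169+ez*.011+ey*y+r*(-ex*np.cos(th)+ez*np.sin(th))+n*(ex*np.sin(th)+ez*np.cos(th))
for mm,p,sg in obs:
    f=lambda th:np.linalg.norm(proj(mm,pt(th,.153,.008,sg*.118))-p)
    r=minimize_scalar(f,bounds=(0,1.2),method='bounded'); print(r.x,r.fun)
for th in (.9,.8,.7,.6,.45,.3,.15,0): print(th,pt(th,.12,.008,0).round(4), pt(th,.189,.002,0).round(4))
E
```

```text
0.6844414350782099 0.645563169988168
0.6905432942907682 0.22881246661042554
0.6798798667381257 1.5435938796533946
0.6898980264624999 1.5918174965930059
0.9 [ 0.565  -0.1984  0.172 ] [ 0.5179 -0.1915  0.2223]
0.8 [ 0.5556 -0.197   0.1647] [ 0.5037 -0.1894  0.21  ]
0.7 [ 0.5469 -0.1957  0.1564] [ 0.4909 -0.1875  0.1963]
0.6 [ 0.5391 -0.1946  0.1474] [ 0.4794 -0.1858  0.1814]
0.45 [ 0.5291 -0.1931  0.1324] [ 0.4651 -0.1837  0.157 ]
0.3 [ 0.5215 -0.192   0.1161] [ 0.4546 -0.1821  0.1308]
0.15 [ 0.5164 -0.1912  0.0988] [ 0.448  -0.1811  0.1032]
0 [ 0.5139 -0.1909  0.081 ] [ 0.4456 -0.1808  0.075 ]
```

The lid is open 0.69 rad, and all four corners agree. Next I move above lid_press with the jaws shut.

```bash
cat > to.py <<'E'
# usage: to.py x y z yawdeg_of_tool_x -> shift in tool axes, tool held pointing down
import sys
from h import *; from plant import *
from scipy.spatial.transform import Rotation as Ro
def show(x,y,z,yaw):
    s=read_state(); R0=Ro.from_euler('xyz',s['eef_rot']); a=np.radians(yaw)
    tx=np.array([np.cos(a),np.sin(a),0]); ty=np.array([0,0,-1.]); Rt=Ro.from_matrix(np.c_[tx,ty,np.cross(tx,ty)])
    d=R0.inv().apply(np.array([x,y,z])-s['ee_pos'])*100; v=np.degrees((R0.inv()*Rt).as_rotvec())
    print("t",s['clock'],"pos",s['ee_pos'].round(4),"F",np.round(s['contact_force'],1),"gap",round(s['finger_gap'],4))
    print("shift cm",d.round(2),"turn",v.round(2))
if __name__=="__main__": show(*map(float,sys.argv[1:5]))
E
python3 to.py .546 -.1955 .25 -8.4
python3 -m pendant '[{"x":-6,"z":8,"y":-2,"ay":-20,"jaw":1},{"x":-12,"z":16,"y":-2,"ay":-20,"jaw":1},{"x":-15,"z":20,"y":-2,"ay":-27,"jaw":1},{"x":-18,"z":24,"y":-2,"ay":-34,"jaw":1},{"x":-20,"z":27,"y":-2,"ay":-40,"jaw":1}]' 40
python3 to.py .546 -.1955 .25 -8.4
```

```text
t 0.15 pos [ 0.1733 -0.6521  0.2478] F [ 1.   1.  -0.4] gap 0.0857
shift cm [-34.55  -0.19  47.75] turn [-3.000e-02 -6.671e+01 -5.000e-02]
t 0.15 pos [ 0.1733 -0.6521  0.2478] F [ 1.   1.  -0.4] gap 0.0857
shift cm [-34.55  -0.19  47.75] turn [-3.000e-02 -6.671e+01 -5.000e-02]schema error: expected keys ax, ay, az, x, y, z, jaw
```

```bash

python3 -m pendant '[{"ax":0,"ay":-20,"az":0,"x":-6,"y":-2,"z":8,"jaw":1},{"ax":0,"ay":-20,"az":0,"x":-12,"y":-2,"z":16,"jaw":1},{"ax":0,"ay":-27,"az":0,"x":-15,"y":-2,"z":20,"jaw":1},{"ax":0,"ay":-34,"az":0,"x":-18,"y":-2,"z":24,"jaw":1},{"ax":0,"ay":-40,"az":0,"x":-20,"y":-2,"z":27,"jaw":1}]' 40
python3 to.py .546 -.1955 .25 -8.4
```

```text
clock: 0.57
ee_pos: [0.3028, -0.488, 0.2647]
eef_rot: [-1.571, -0.0, -0.68]
contact_force: [0.8, -0.5, 0.3]
finger_gap: 0.0251
t 0.5667 pos [ 0.3028 -0.488   0.2647] F [ 0.8 -0.5  0.3] gap 0.0251
shift cm [ 0.51  1.46 38.04] turn [ 1.000e-02 -3.056e+01 -0.000e+00]
```

```bash

python3 -m pendant '[{"ax":0,"ay":-7,"az":0,"x":0.4,"y":0,"z":4.1,"jaw":1},{"ax":0,"ay":-14,"az":0,"x":0.5,"y":0,"z":8.2,"jaw":1},{"ax":0,"ay":-21,"az":0,"x":0.5,"y":0,"z":12.3,"jaw":1},{"ax":0,"ay":-28,"az":0,"x":0.5,"y":0,"z":16.4,"jaw":1},{"ax":0,"ay":-30.5,"az":0,"x":0.5,"y":0,"z":20.5,"jaw":1}]'
python3 to.py .546 -.1955 .25 -8.4
```

```text
clock: 0.98
ee_pos: [0.4366, -0.3326, 0.2646]
eef_rot: [-1.571, -0.0, -0.146]
contact_force: [0.8, -1.1, -0.6]
finger_gap: 0.0
t 0.9833 pos [ 0.4366 -0.3326  0.2646] F [ 0.8 -1.1 -0.6] gap 0.0
shift cm [ 8.82  1.46 15.16] turn [0.01 0.02 0.01]
```

```bash

python3 -m pendant '[{"ax":0,"ay":0,"az":0,"x":2,"y":0,"z":3.5,"jaw":1},{"ax":0,"ay":0,"az":0,"x":4,"y":0.5,"z":7,"jaw":1},{"ax":0,"ay":0,"az":0,"x":6,"y":1.5,"z":10.5,"jaw":1},{"ax":0,"ay":0,"az":0,"x":8,"y":2.5,"z":14,"jaw":1},{"ax":0,"ay":0,"az":0,"x":8.9,"y":3.5,"z":15.2,"jaw":1}]'
python3 to.py .546 -.1955 .173 -8.4
python3 - <<'E'
from plant import *; import cv2,numpy as np
a=get_image("wrist");b=get_image("scene")
cv2.imwrite("pics/w1.png",a[:,:,::-1]); cv2.imwrite("pics/s1.png",cv2.resize(b[120:240,170:330],None,fx=5,fy=5)[:,:,::-1])
E
```

```text
clock: 1.4
ee_pos: [0.5499, -0.1921, 0.2293]
eef_rot: [-1.569, -0.001, -0.148]
contact_force: [-0.7, 0.5, 0.8]
finger_gap: -0.0001
t 1.4 pos [ 0.5499 -0.1921  0.2293] F [-0.7  0.5  0.8] gap -0.0001
shift cm [-0.34  5.63 -0.41] turn [-0.12 -0.1   0.07]
```

View pics/w1.png

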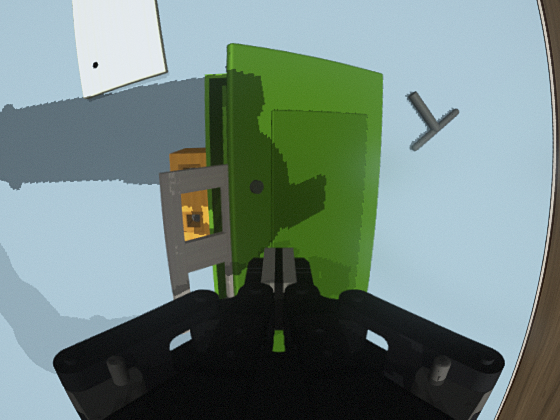

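View pics/s1.png

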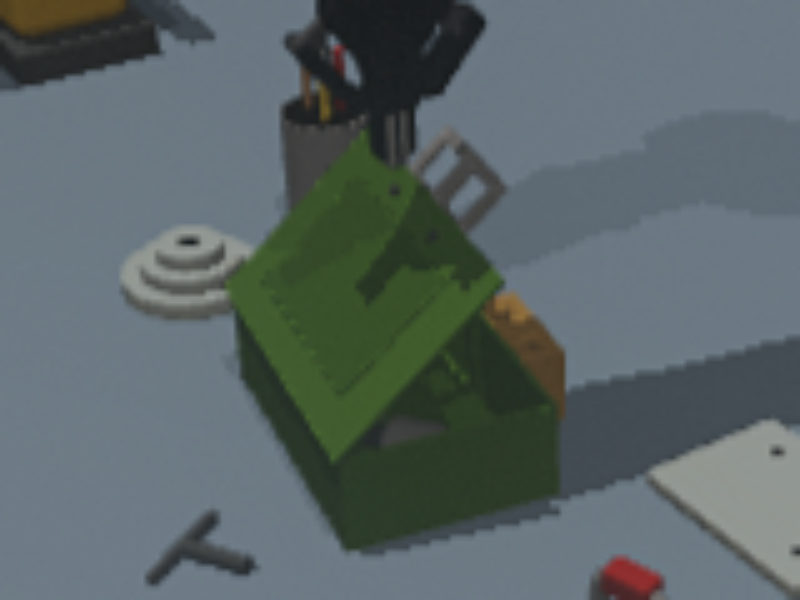

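The wrist view shows the shut fingers over the lid on its middle line, with the tongue at (200,230). The linkage clears the tongue, so I start pressing.

```bash

python3 -m pendant '[{"ax":0,"ay":0,"az":0,"x":-0.2,"y":2.5,"z":-0.4,"jaw":1},{"ax":0,"ay":0,"az":0,"x":-0.3,"y":4.5,"z":-0.4,"jaw":1},{"ax":0,"ay":0,"az":0,"x":-0.4,"y":5.6,"z":-0.4,"jaw":1},{"ax":0,"ay":0,"az":0,"x":-1.0,"y":6.4,"z":-0.4,"jaw":1},{"ax":0,"ay":0,"az":0,"x":-1.5,"y":7.2,"z":-0.4,"jaw":1}]'
python3 to.py .529 -.193 .149 -8.4
python3 - <<'E'
from plant import *; import cv2,numpy as np
b=get_image("scene")
cv2.imwrite("pics/s2.png",cv2.resize(b[120:240,170:330],None,fx=5,fy=5)[:,:,::-1])
E
```

```text
clock: 1.92
ee_pos: [0.5317, -0.2001, 0.1577]
eef_rot: [-1.571, -0.001, -0.154]
contact_force: [4.4, -2.4, 2.4]
finger_gap: -0.0002
t 1.9167 pos [ 0.5317 -0.2001  0.1577] F [ 4.4 -2.4  2.4] gap -0.0002
shift cm [-0.37  0.87  0.66] turn [ 0.02 -0.44  0.09]
```

View pics/s2.png

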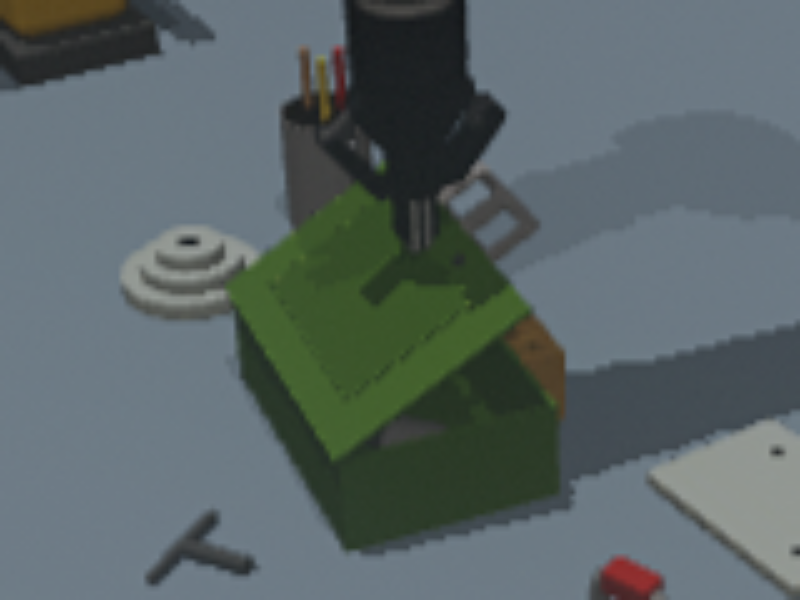

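```bash

python3 -m pendant '[{"ax":0,"ay":0,"az":0,"x":-0.4,"y":0.9,"z":0.2,"jaw":1},{"ax":0,"ay":0,"az":0,"x":-0.8,"y":1.8,"z":0.4,"jaw":1},{"ax":0,"ay":0,"az":0,"x":-1.1,"y":2.7,"z":0.5,"jaw":1},{"ax":0,"ay":0,"az":0,"x":-1.3,"y":3.6,"z":0.5,"jaw":1},{"ax":0,"ay":0,"az":0,"x":-1.4,"y":4.4,"z":0.5,"jaw":1}]'
python3 to.py .5139 -.1909 .098 -8.4
```

```text
clock: 2.38
ee_pos: [0.5178, -0.1922, 0.1127]
eef_rot: [-1.571, 0.001, -0.154]
contact_force: [-1.5, -0.2, 5.0]
finger_gap: -0.0001
t 2.3833 pos [ 0.5178 -0.1922  0.1127] F [-1.5 -0.2  5. ] gap -0.0001
shift cm [-0.4   1.47  0.06] turn [-0.01 -0.41 -0.05]
```

```bash

python3 -m pendant '[{"ax":0,"ay":0,"az":0,"x":-0.2,"y":0.5,"z":0,"jaw":1},{"ax":0,"ay":0,"az":0,"x":-0.3,"y":0.9,"z":0,"jaw":1},{"ax":0,"ay":0,"az":0,"x":-0.3,"y":1.2,"z":0,"jaw":1},{"ax":0,"ay":0,"az":0,"x":-0.3,"y":1.4,"z":0,"jaw":1},{"ax":0,"ay":0,"az":0,"x":-0.3,"y":1.5,"z":0,"jaw":1}]'
python3 -m pendant '[{"ax":0,"ay":0,"az":0,"x":0,"y":0,"z":0,"jaw":1},{"ax":0,"ay":0,"az":0,"x":0,"y":0,"z":0,"jaw":1}]'
```

```text
clock: 2.8
ee_pos: [0.5153, -0.1917, 0.0982]
eef_rot: [-1.571, 0.001, -0.154]
contact_force: [-2.0, 1.0, 2.5]
finger_gap: -0.0002
clock: 2.97
ee_pos: [0.5156, -0.1919, 0.0985]
eef_rot: [-1.571, 0.0, -0.154]
contact_force: [0.0, 0.1, 0.2]
finger_gap: 0.0001
```

```bash

python3 -m pendant '[{"ax":0,"ay":0,"az":0,"x":0,"y":0.1,"z":0,"jaw":1},{"ax":0,"ay":0,"az":0,"x":0,"y":0.2,"z":0,"jaw":1},{"ax":0,"ay":0,"az":0,"x":0,"y":0.2,"z":0,"jaw":1}]'
python3 -m pendant '[{"ax":0,"ay":0,"az":0,"x":0,"y":0.1,"z":0,"jaw":1},{"ax":0,"ay":0,"az":0,"x":0,"y":0.1,"z":0,"jaw":1}]'
```

```text
clock: 3.22
ee_pos: [0.5157, -0.192, 0.0965]
eef_rot: [-1.571, -0.0, -0.154]
contact_force: [0.8, 0.3, -0.0]
finger_gap: 0.0002
clock: 3.38
ee_pos: [0.5157, -0.192, 0.096]
eef_rot: [-1.571, -0.0, -0.154]
contact_force: [-3.9, 0.1, 10.1]
finger_gap: -0.0001
```

The force is now 10 N with the TCP at z=0.096, so the lid is seated. I retract and look at the lock through the tongue.

```bash

python3 -m pendant '[{"ax":0,"ay":0,"az":0,"x":0,"y":-2,"z":0,"jaw":1},{"ax":0,"ay":0,"az":0,"x":-1,"y":-5,"z":-2,"jaw":-1},{"ax":0,"ay":0,"az":0,"x":-4,"y":-8,"z":-3,"jaw":-1},{"ax":0,"ay":0,"az":0,"x":-5,"y":-12,"z":-4,"jaw":-1},{"ax":0,"ay":0,"az":0,"x":-5,"y":-14,"z":-4,"jaw":-1}]'
python3 -m pendant '[{"ax":0,"ay":0,"az":0,"x":0,"y":0,"z":0,"jaw":-1},{"ax":0,"ay":0,"az":0,"x":0,"y":0,"z":0,"jaw":-1},{"ax":0,"ay":0,"az":0,"x":0,"y":0,"z":0,"jaw":-1}]'
python3 - <<'E'
from plant import *; import cv2,numpy as np,pickle
m=camera_model("wrist");a=get_image("wrist");b=get_image("scene")
pickle.dump((m,a),open("w2.pkl","wb"))
cv2.imwrite("pics/w2.png",a[:,:,::-1]); cv2.imwrite("pics/s3.png",cv2.resize(b[120:240,170:330],None,fx=5,fy=5)[:,:,::-1])
E
```

```text
clock: 3.8
ee_pos: [0.458, -0.2255, 0.2386]
eef_rot: [-1.572, -0.001, -0.156]
contact_force: [1.9, -1.7, 1.2]
finger_gap: 0.0482
clock: 4.05
ee_pos: [0.4598, -0.2237, 0.2351]
eef_rot: [-1.571, 0.0, -0.154]
contact_force: [-1.3, -0.3, -0.5]
finger_gap: 0.0833
```

View pics/w2.png

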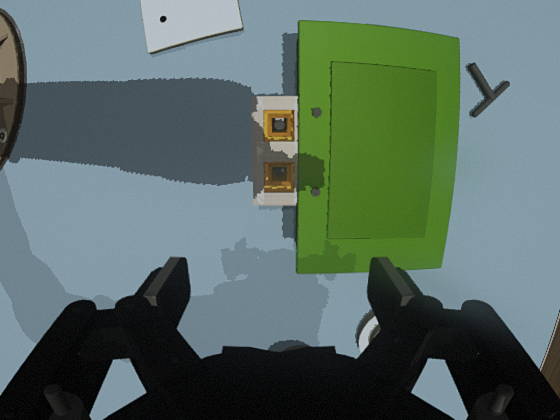

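View pics/s3.png

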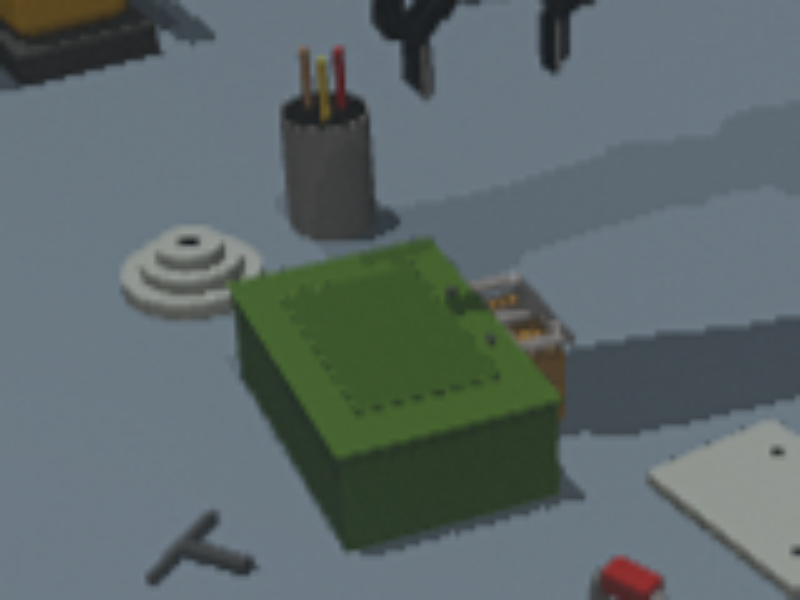

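The lid is shut and the tongue lies over the lock. The holes show through the tongue openings at about (280,125) and (279,175), so I'll measure them in an enlarged crop.

```bash
python3 - <<'E'
import cv2
t=cv2.imread("pics/w2.png")
cv2.imwrite("pics/w2c.png",cv2.resize(t[90:215,240:340],None,fx=4.8,fy=4.8,interpolation=cv2.INTER_CUBIC)*1)
E
```

```text
(no output)
```

View pics/w2c.png

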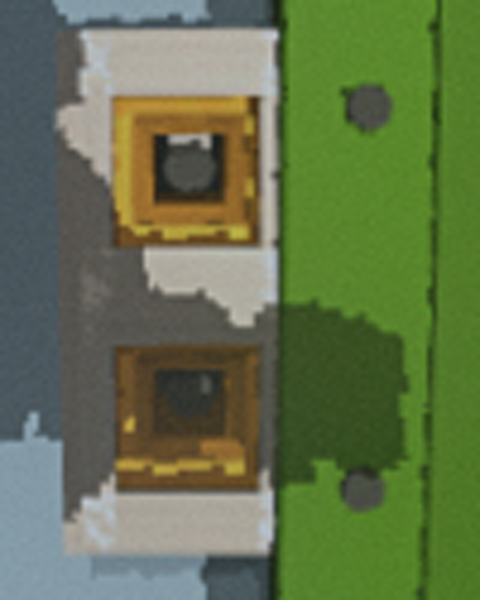

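```bash
python3 - <<'E'
from h import *; import pickle
m,a=pickle.load(open("w2.pkl","rb"))
P=lambda p,z: ray_plane(m,crop(p,4.8,240,90),z,True)
a,b=P((189,168),.058),P((190,403),.058)
print(a,b,(a+b)/2,np.linalg.norm(a-b),np.degrees(np.arctan2(*(a-b)[:2][::-1]))-90)
a,b=P((188,168),.062),P((188,403),.062); print((a+b)/2)
c=[P(p,.075) for p in((62,28),(277,30),(272,555),(67,553))]; print(np.mean(c,0),[x.round(4) for x in c])
c=[P(p,.075) for p in((113,97),(260,97),(260,247),(113,247))]+[P(p,.075) for p in((113,346),(260,346),(260,491),(115,491))]; print("tongue openings",np.mean(c[:4],0),np.mean(c[4:],0),np.linalg.norm(c[0]-c[1]),np.linalg.norm(c[1]-c[2]))
E
python3 to.py .5836 .130 .24 15
```

```text
[ 0.46884192 -0.16272341  0.058     ] [ 0.46194187 -0.20863795  0.058     ] [ 0.46539189 -0.18568068  0.058     ] 0.046430118494354425 -8.546462424460373
[ 0.46516295 -0.18523104  0.062     ]
[ 0.46168165 -0.18512186  0.075     ] [array([ 0.4501, -0.133 ,  0.075 ]), array([ 0.4886, -0.1395,  0.075 ]), array([ 0.4734, -0.2372,  0.075 ]), array([ 0.4346, -0.2308,  0.075 ])]
tongue openings [ 0.46833822 -0.16290807  0.075     ] [ 0.4613615  -0.20856706  0.075     ] 0.02670958610266858 0.02770424202274538
t 4.15 pos [ 0.4597 -0.2234  0.2344] F [0.1 0.4 0.4] gap 0.0857
shift cm [ 6.85 -0.54 36.82] turn [ -0.06 -23.78  -0.09]
```

```bash
python3 to.py .599 .072 .24 15
python3 -m pendant '[{"ax":0,"ay":-5,"az":0,"x":2,"y":-1,"z":3.5,"jaw":-1},{"ax":0,"ay":-10,"az":0,"x":4,"y":-1,"z":7,"jaw":-1},{"ax":0,"ay":-15,"az":0,"x":5.5,"y":-1,"z":11,"jaw":-1},{"ax":0,"ay":-20,"az":0,"x":7,"y":-1,"z":15,"jaw":-1},{"ax":0,"ay":-23.8,"az":0,"x":8,"y":-1,"z":19,"jaw":-1}]'
python3 to.py .599 .072 .24 15
```

```text
t 4.15 pos [ 0.4597 -0.2234  0.2344] F [0.1 0.4 0.4] gap 0.0857
shift cm [ 9.26 -0.55 31.32] turn [ -0.06 -23.78  -0.09]
clock: 4.57
ee_pos: [0.5683, -0.048, 0.2444]
eef_rot: [-1.57, 0.001, 0.266]
contact_force: [0.6, -0.9, -0.3]
finger_gap: 0.0855
t 4.5667 pos [ 0.5683 -0.048   0.2444] F [ 0.6 -0.9 -0.3] gap 0.0855
shift cm [ 6.11  0.44 10.77] turn [-0.06  0.25 -0.07]
```

```bash

python3 -m pendant '[{"ax":0,"ay":0,"az":0,"x":2,"y":0,"z":3.5,"jaw":-1},{"ax":0,"ay":0,"az":0,"x":4,"y":0,"z":7,"jaw":-1},{"ax":0,"ay":0,"az":0,"x":6,"y":0,"z":10,"jaw":-1},{"ax":0,"ay":0,"az":0,"x":6,"y":0,"z":10,"jaw":-1},{"ax":0,"ay":0,"az":0,"x":6,"y":0,"z":10,"jaw":-1}]'
python3 - <<'E'
from plant import *; import cv2,numpy as np,pickle
print(read_state()['ee_pos'])
m=camera_model("wrist");a=get_image("wrist")
pickle.dump((m,a),open("w3.pkl","wb"))
cv2.imwrite("pics/w3.png",a[:,:,::-1]); 
E
```

```text
clock: 4.98
ee_pos: [0.5994, 0.0653, 0.2441]
eef_rot: [-1.569, 0.002, 0.266]
contact_force: [0.2, -1.4, 0.2]
finger_gap: 0.0856
[0.59937401 0.06529418 0.24406481]
```

View pics/w3.png

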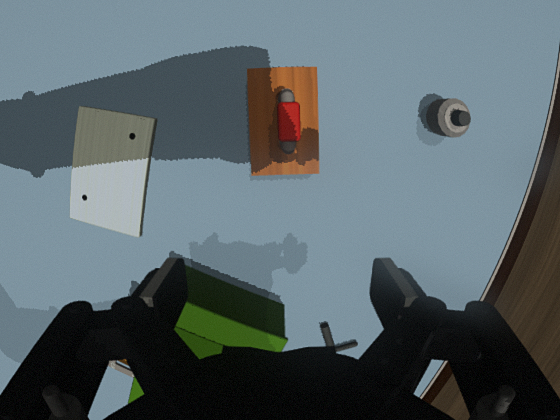

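```bash
python3 - <<'E'
import cv2
t=cv2.imread("pics/w3.png")
cv2.imwrite("pics/w3c.png",cv2.resize(t[60:185,235:335],None,fx=4.8,fy=4.8,interpolation=cv2.INTER_CUBIC)*1)
E
```

```text
(no output)
```

View pics/w3c.png

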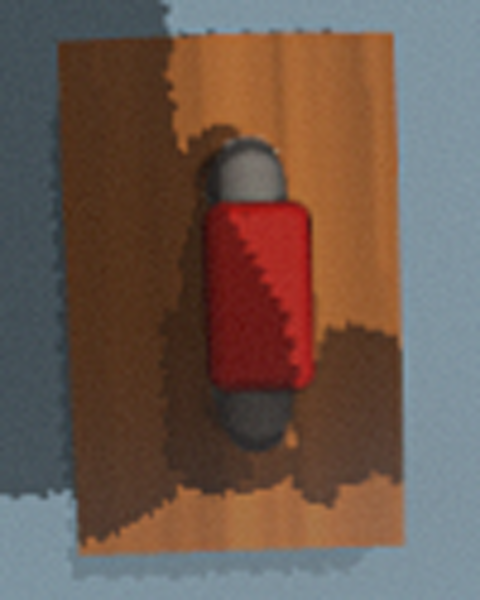

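```bash
python3 - <<'E'
from h import *; import pickle
m,a=pickle.load(open("w3.pkl","rb"))
P=lambda p,z: ray_plane(m,crop(p,4.8,235,60),z,True)
def an(d): return np.degrees(np.arctan2(d[1],d[0]))-90
c=np.array([P(p,.111) for p in((207,203),(308,203),(315,388),(213,390))]); print(c.mean(0),np.linalg.norm(c-np.roll(c,1,0),axis=1),an(c[0]+c[1]-c[2]-c[3]))
a,b=P((245,137),.1),P((257,450),.1); print((a+b)/2,np.linalg.norm(a-b),an(a-b))
c=np.array([P(p,.04) for p in((58,43),(393,35),(404,545),(80,553))]); print(c.mean(0),np.linalg.norm(c-np.roll(c,1,0),axis=1),an(c[0]+c[1]-c[2]-c[3]))
E
```

```text
[0.5887932  0.13094832 0.111     ] [0.03129581 0.01661317 0.03099704 0.01699077] 17.422671723570957
[0.58743628 0.13081773 0.1       ] 0.05472422609888984 17.575847420779894
[0.58550823 0.12967999 0.04      ] [0.10984123 0.07011734 0.10986344 0.07010041] 17.175351453952445
```

```bash
python3 to.py .588 .131 .101 17.3
python3 -m pendant '[{"ax":0,"ay":-2,"az":0,"x":0.3,"y":1,"z":3.5,"jaw":-1},{"ax":0,"ay":-2,"az":0,"x":0.6,"y":3,"z":6.6,"jaw":-1},{"ax":0,"ay":-2,"az":0,"x":0.6,"y":6,"z":6.6,"jaw":-1},{"ax":0,"ay":-2,"az":0,"x":0.6,"y":9,"z":6.6,"jaw":-1},{"ax":0,"ay":-2,"az":0,"x":0.6,"y":9,"z":6.6,"jaw":-1}]'
python3 to.py .588 .131 .101 17.3
```

```text
t 5.0333 pos [0.5992 0.0631 0.2441] F [-0.4 -1.  -0.2] gap 0.0855
shift cm [ 0.71 14.32  6.83] turn [-0.05 -2.2  -0.12]
clock: 5.45
ee_pos: [0.5855, 0.1255, 0.15]
eef_rot: [-1.571, 0.008, 0.296]
contact_force: [-2.1, -1.0, -0.9]
finger_gap: 0.0853
t 5.45 pos [0.5855 0.1255 0.15  ] F [-2.1 -1.  -0.9] gap 0.0853
shift cm [0.44 4.9  0.45] turn [-0.01 -0.35 -0.46]
```

```bash

python3 -m pendant '[{"ax":0,"ay":0,"az":0,"x":0,"y":0,"z":0,"jaw":-1},{"ax":0,"ay":0,"az":0,"x":0,"y":0,"z":0,"jaw":-1},{"ax":0,"ay":0,"az":0,"x":0,"y":0,"z":0,"jaw":-1}]'
python3 to.py .588 .131 .101 17.3
```

```text
clock: 5.7
ee_pos: [0.5894, 0.1271, 0.1574]
eef_rot: [-1.571, -0.002, 0.295]
contact_force: [-0.1, 0.1, -0.5]
finger_gap: 0.0856
t 5.7 pos [0.5894 0.1271 0.1574] F [-0.1  0.1 -0.5] gap 0.0856
shift cm [-0.03  5.64  0.41] turn [ 0.02 -0.38  0.13]
```

```bash

python3 -m pendant '[{"ax":0,"ay":-0.4,"az":0,"x":0,"y":1.5,"z":0.4,"jaw":-1},{"ax":0,"ay":-0.4,"az":0,"x":0,"y":3,"z":0.4,"jaw":-1},{"ax":0,"ay":-0.4,"az":0,"x":0,"y":4.5,"z":0.4,"jaw":-1},{"ax":0,"ay":-0.4,"az":0,"x":0,"y":5.6,"z":0.4,"jaw":-1},{"ax":0,"ay":-0.4,"az":0,"x":0,"y":5.6,"z":0.4,"jaw":-1}]' 80
python3 -m pendant '[{"ax":0,"ay":0,"az":0,"x":0,"y":0,"z":0,"jaw":-0.4},{"ax":0,"ay":0,"az":0,"x":0,"y":0,"z":0,"jaw":0},{"ax":0,"ay":0,"az":0,"x":0,"y":0,"z":0,"jaw":0.2},{"ax":0,"ay":0,"az":0,"x":0,"y":0,"z":0,"jaw":0.3}]' 
python3 to.py .588 .131 .101 17.3
python3 - <<'E'
from plant import *; import cv2
a=get_image("wrist")
cv2.imwrite("pics/w4.png",a[:,:,::-1]); 
E
```

```text
clock: 6.12
ee_pos: [0.5869, 0.1309, 0.0987]
eef_rot: [-1.571, 0.001, 0.303]
contact_force: [-0.6, -0.7, -0.1]
finger_gap: 0.0855
clock: 6.45
ee_pos: [0.5876, 0.1315, 0.1005]
eef_rot: [-1.571, -0.001, 0.303]
contact_force: [-0.7, 0.1, 0.4]
finger_gap: 0.0386
t 6.45 pos [0.5876 0.1315 0.1005] F [-0.7  0.1  0.4] gap 0.0386
shift cm [ 0.02 -0.05 -0.06] turn [0.01 0.08 0.07]
```

View pics/w4.png

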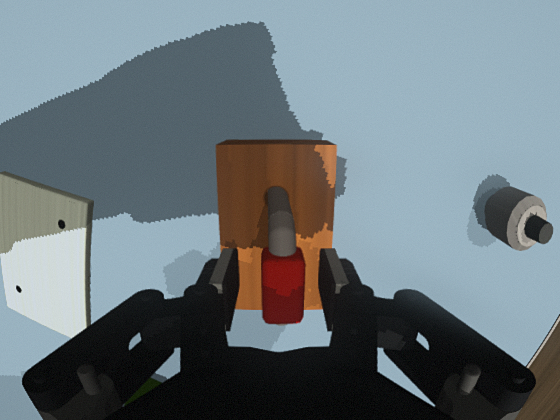

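The sleeve sits centred between the pads, at (283,287). I close on it.

```bash

python3 -m pendant '[{"ax":0,"ay":0,"az":0,"x":0,"y":0,"z":0,"jaw":0.5},{"ax":0,"ay":0,"az":0,"x":0,"y":0,"z":0,"jaw":0.7},{"ax":0,"ay":0,"az":0,"x":0,"y":0,"z":0,"jaw":1},{"ax":0,"ay":0,"az":0,"x":0,"y":0,"z":0,"jaw":1},{"ax":0,"ay":0,"az":0,"x":0,"y":0,"z":0,"jaw":1}]' 
python3 -m pendant '[{"ax":0,"ay":0,"az":0,"x":0,"y":0,"z":0,"jaw":1},{"ax":0,"ay":0,"az":0,"x":0,"y":0,"z":0,"jaw":1}]'
```

```text
clock: 6.92
ee_pos: [0.5873, 0.1315, 0.1]
eef_rot: [-1.571, -0.0, 0.304]
contact_force: [-2.1, -1.0, 6.3]
finger_gap: 0.0164
clock: 7.08
ee_pos: [0.5873, 0.1315, 0.1]
eef_rot: [-1.571, -0.0, 0.304]
contact_force: [-2.0, -0.5, 6.9]
finger_gap: 0.0168
```

```bash

python3 -m pendant '[{"ax":0,"ay":0,"az":0,"x":0,"y":-0.7,"z":0,"jaw":1},{"ax":0,"ay":0,"az":0,"x":0,"y":-1.7,"z":0,"jaw":1},{"ax":0,"ay":0,"az":0,"x":0,"y":-3,"z":0,"jaw":1},{"ax":0,"ay":0,"az":0,"x":0,"y":-5,"z":0,"jaw":1},{"ax":0,"ay":0,"az":0,"x":0,"y":-8,"z":0,"jaw":1}]' 
python3 -m pendant '[{"ax":0,"ay":0,"az":0,"x":0,"y":-3,"z":0,"jaw":1},{"ax":0,"ay":0,"az":0,"x":0,"y":-4,"z":0,"jaw":1},{"ax":0,"ay":0,"az":0,"x":0,"y":-4,"z":0,"jaw":1},{"ax":0,"ay":0,"az":0,"x":0,"y":-4,"z":0,"jaw":1}]'
python3 - <<'E'
from plant import *; import cv2,pickle
m=camera_model("wrist");a=get_image("wrist"); b=get_image("scene")
pickle.dump((m,a,read_state()),open("w5.pkl","wb"))
cv2.imwrite("pics/w5.png",a[:,:,::-1]); 
cv2.imwrite("pics/s5.png",cv2.resize(b[170:290,240:360],None,fx=5,fy=5)[:,:,::-1])
E
python3 to.py .4652 -.1852 .23 -8.5
```

```text
clock: 7.5
ee_pos: [0.5862, 0.1312, 0.1798]
eef_rot: [-1.57, 0.002, 0.304]
contact_force: [1.4, 0.3, -1.0]
finger_gap: 0.0167
clock: 7.83
ee_pos: [0.5873, 0.1314, 0.2205]
eef_rot: [-1.571, -0.001, 0.303]
contact_force: [-0.5, -0.9, -2.8]
finger_gap: 0.017
t 7.9333 pos [0.5867 0.1312 0.2188] F [-0.6 -0.4 -2.3] gap 0.0166
shift cm [-21.05  -1.1  -26.56] turn [ 2.000e-02  2.589e+01 -7.000e-02]
```

View pics/w5.png

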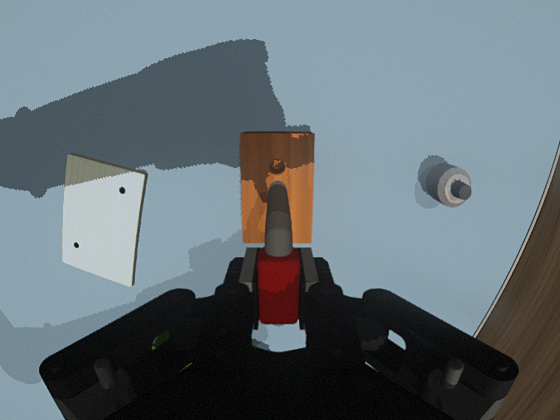

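View pics/s5.png

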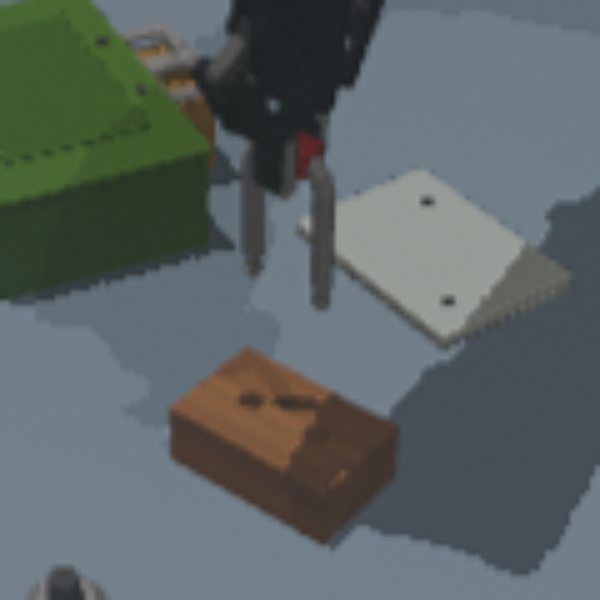

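```bash
python3 - <<'E'
from h import *; import pickle
from scipy.spatial.transform import Rotation as Ro
m,a,s=pickle.load(open("w5.pkl","rb"))
R=Ro.from_euler('xyz',s['eef_rot'])
for q in((0,.090,.023),(.006,.075,.023),(-.006,.075,.023),(0,.03,.029),(0,-.011,.016),(.009,-.011,.016),(-.009,-.011,.016)): print(q,proj(m,s['ee_pos']+R.apply(q),True).round(1))
cv2.imwrite("pics/w5c.png",cv2.resize(a[140:340,220:340],None,fx=3,fy=3,interpolation=cv2.INTER_CUBIC)[:,:,::-1])
g=cv2.convertScaleAbs(a[140:210,250:310],alpha=1.5)
cv2.imwrite("pics/w5d.png",cv2.resize(g,None,fx=8,fy=8,interpolation=cv2.INTER_CUBIC)[:,:,::-1])
E
```

```text
(0, 0.09, 0.023) [278.5 184.7]
(0.006, 0.075, 0.023) [287.8 189.6]
(-0.006, 0.075, 0.023) [269.2 189.6]
(0, 0.03, 0.029) [278.7 198. ]
(0, -0.011, 0.016) [279.  255.4]
(0.009, -0.011, 0.016) [301.6 255.3]
(-0.009, -0.011, 0.016) [256.4 255.3]
```

View pics/w5d.png

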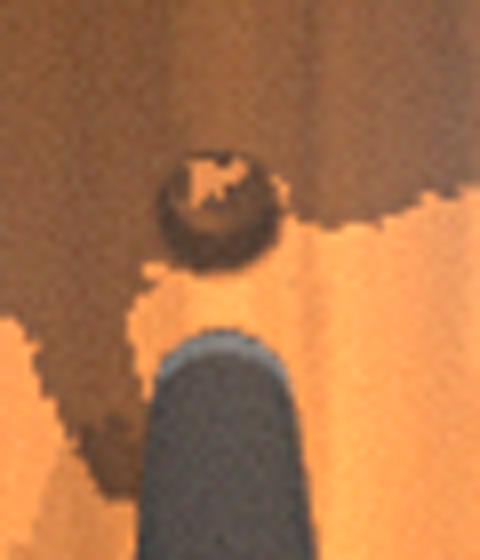

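View pics/w5c.png

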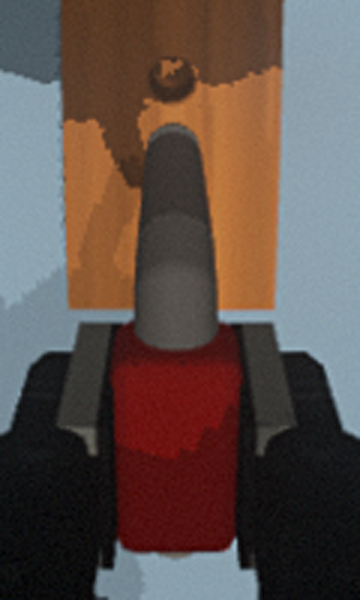

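Shackle held upright; its leg tip at (278,183) matches the prediction to about 1 to 2 mm. I carry it to above the lock.

```bash

python3 -m pendant '[{"ax":0,"ay":4,"az":0,"x":-1.5,"y":0,"z":-2,"jaw":1},{"ax":0,"ay":9,"az":0,"x":-4,"y":0,"z":-5,"jaw":1},{"ax":0,"ay":14,"az":0,"x":-6.5,"y":0,"z":-8.2,"jaw":1},{"ax":0,"ay":19,"az":0,"x":-9,"y":0,"z":-11.4,"jaw":1},{"ax":0,"ay":24,"az":0,"x":-11.5,"y":0,"z":-14.5,"jaw":1}]' 
python3 to.py .4653 -.1854 .21 -8.5
```

```text
clock: 8.35
ee_pos: [0.5192, -0.0429, 0.2184]
eef_rot: [-1.571, 0.002, -0.119]
contact_force: [1.2, -0.3, -1.9]
finger_gap: 0.0167
t 8.35 pos [ 0.5192 -0.0429  0.2184] F [ 1.2 -0.3 -1.9] gap 0.0167
shift cm [ -3.65   0.84 -14.79] turn [-0.01  1.66 -0.11]
```

```bash

python3 -m pendant '[{"ax":0,"ay":1.5,"az":0,"x":-0.9,"y":0,"z":-3.5,"jaw":1},{"ax":0,"ay":1.7,"az":0,"x":-1.8,"y":0,"z":-7,"jaw":1},{"ax":0,"ay":1.7,"az":0,"x":-2.6,"y":0,"z":-10,"jaw":1},{"ax":0,"ay":1.7,"az":0,"x":-3.2,"y":0,"z":-12.5,"jaw":1},{"ax":0,"ay":1.7,"az":0,"x":-3.5,"y":0,"z":-14,"jaw":1}]' 
python3 -m pendant '[{"ax":0,"ay":0,"az":0,"x":0,"y":0,"z":0,"jaw":1},{"ax":0,"ay":0,"az":0,"x":0,"y":0,"z":0,"jaw":1},{"ax":0,"ay":0,"az":0,"x":0,"y":0,"z":0,"jaw":1}]'
python3 to.py .4653 -.1854 .21 -8.5
```

```text
clock: 8.77
ee_pos: [0.4678, -0.1791, 0.2184]
eef_rot: [-1.571, 0.002, -0.148]
contact_force: [0.7, -0.3, -1.5]
finger_gap: 0.0166
clock: 9.02
ee_pos: [0.4699, -0.1755, 0.2189]
eef_rot: [-1.57, 0.001, -0.144]
contact_force: [1.3, 0.0, -0.9]
finger_gap: 0.0169
t 9.0167 pos [ 0.4699 -0.1755  0.2189] F [ 1.3  0.  -0.9] gap 0.0169
shift cm [-0.31  0.89 -1.05] turn [-0.04  0.23 -0.06]
```

```bash

python3 -m pendant '[{"ax":0,"ay":0.2,"az":0,"x":-0.2,"y":1,"z":-0.6,"jaw":1},{"ax":0,"ay":0.2,"az":0,"x":-0.3,"y":2,"z":-1.05,"jaw":1},{"ax":0,"ay":0.2,"az":0,"x":-0.3,"y":2.5,"z":-1.05,"jaw":1},{"ax":0,"ay":0.2,"az":0,"x":-0.3,"y":2.5,"z":-1.05,"jaw":1},{"ax":0,"ay":0.2,"az":0,"x":-0.3,"y":2.5,"z":-1.05,"jaw":1}]' 
python3 to.py .4653 -.1854 .18 -8.5
python3 - <<'E'
from plant import *; import cv2,pickle
m=camera_model("wrist");a=get_image("wrist"); 
pickle.dump((m,a,read_state()),open("w6.pkl","wb"))
cv2.imwrite("pics/w6c.png",cv2.resize(cv2.convertScaleAbs(a[140:280,210:350],alpha=1.5),None,fx=4,fy=4,interpolation=cv2.INTER_CUBIC)[:,:,::-1])
b=get_image("scene"); cv2.imwrite("pics/s6.png",cv2.resize(b[120:240,200:320],None,fx=5,fy=5)[:,:,::-1])
E
```

```text
clock: 9.43
ee_pos: [0.4653, -0.1859, 0.1939]
eef_rot: [-1.57, 0.001, -0.148]
contact_force: [-0.4, -0.6, -1.7]
finger_gap: 0.0166
t 9.4333 pos [ 0.4653 -0.1859  0.1939] F [-0.4 -0.6 -1.7] gap 0.0166
shift cm [-0.    1.39  0.05] turn [-0.03  0.01 -0.06]
```

View pics/w6c.png

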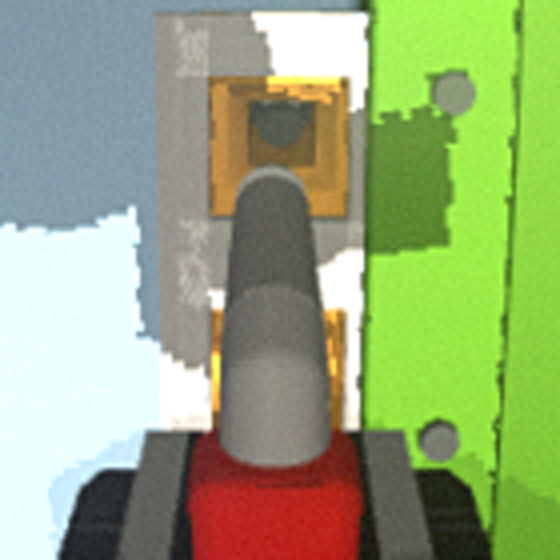

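View pics/s6.png

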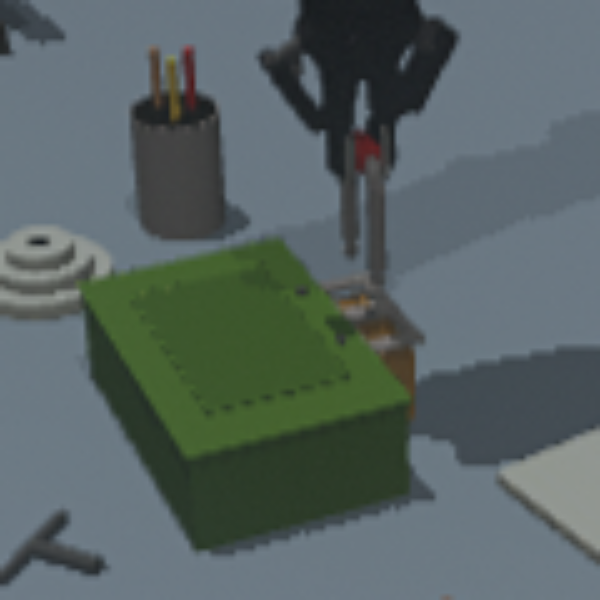

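```bash
python3 - <<'E'
from h import *; import pickle
from scipy.spatial.transform import Rotation as Ro
m,a,s=pickle.load(open("w6.pkl","rb"))
R=Ro.from_euler('xyz',s['eef_rot'])
def loc(p,z): return R.inv().apply(ray_plane(m,crop(p,4,210,140),z,True)-s['ee_pos'])*1000
print("throat",loc((282,133),.058), "tongue opening",loc((281,147),.075),"chamfer",loc((281,143),.062))
for y in(.075,.09):
  for z in (.023,.028): print("leg",y,z,(proj(m,s['ee_pos']+R.apply((0,y,z)),True)-[210,140])*4)
E
```

```text
throat [  0.18171241 136.36598699  23.12648097] tongue opening [-7.54486789e-02  1.19366185e+02  2.33813367e+01] chamfer [-3.45089768e-02  1.32365581e+02  2.17715537e+01]
leg 0.075 0.023 [280.81184608 199.09606519]
leg 0.075 0.028 [280.85173063 168.38123495]
leg 0.09 0.023 [280.46088865 179.37315611]
leg 0.09 0.028 [280.49477559 150.60595228]
```

```bash

python3 -m pendant '[{"ax":0,"ay":0,"az":-0.7,"x":0,"y":0.7,"z":0.08,"jaw":1},{"ax":0,"ay":0,"az":-0.7,"x":0,"y":1.5,"z":0.08,"jaw":1},{"ax":0,"ay":0,"az":-0.7,"x":0,"y":2.2,"z":0.08,"jaw":1},{"ax":0,"ay":0,"az":-0.7,"x":0,"y":2.9,"z":0.08,"jaw":1},{"ax":0,"ay":0,"az":-0.7,"x":0,"y":3.2,"z":0.08,"jaw":1}]' 
python3 to.py .4653 -.1854 .15 -8.5
python3 - <<'E'
from plant import *; import cv2,pickle
m=camera_model("wrist");a=get_image("wrist"); 
cv2.imwrite("pics/w7c.png",cv2.resize(cv2.convertScaleAbs(a[140:280,210:350],alpha=1.5),None,fx=4,fy=4,interpolation=cv2.INTER_CUBIC)[:,:,::-1])
E
```

```text
clock: 9.95
ee_pos: [0.4652, -0.1854, 0.1614]
eef_rot: [-1.57, -0.011, -0.148]
contact_force: [-0.1, 0.2, -1.4]
finger_gap: 0.0172
t 9.95 pos [ 0.4652 -0.1854  0.1614] F [-0.1  0.2 -1.4] gap 0.0172
shift cm [ 0.    1.14 -0.  ] turn [-0.02 -0.    0.62]
```

View pics/w7c.png

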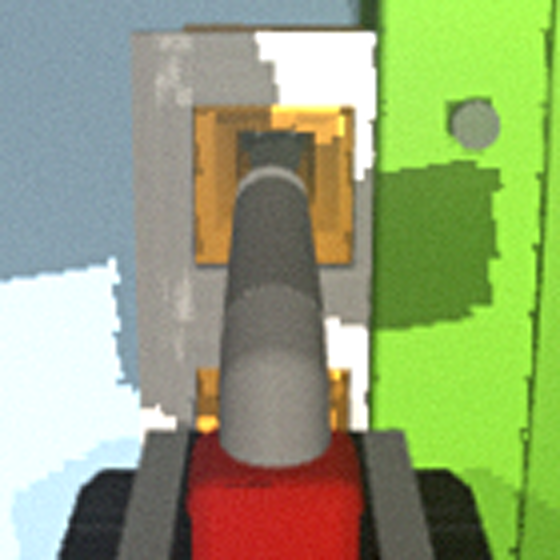

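The tip at crop (272,175) now lines up with the throat at 275. I continue down.

```bash

python3 -m pendant '[{"ax":0,"ay":0,"az":0,"x":0,"y":0.4,"z":0,"jaw":1},{"ax":0,"ay":0,"az":0,"x":0,"y":0.8,"z":0,"jaw":1},{"ax":0,"ay":0,"az":0,"x":0,"y":1.1,"z":0,"jaw":1}]' 
python3 -m pendant '[{"ax":0,"ay":0,"az":0,"x":0,"y":0.2,"z":0,"jaw":1},{"ax":0,"ay":0,"az":0,"x":0,"y":0.4,"z":0,"jaw":1}]' 
```

```text
clock: 10.25
ee_pos: [0.4657, -0.1855, 0.1512]
eef_rot: [-1.571, -0.012, -0.148]
contact_force: [-0.1, -0.2, -1.6]
finger_gap: 0.0167
clock: 10.42
ee_pos: [0.4657, -0.1855, 0.1473]
eef_rot: [-1.571, -0.012, -0.148]
contact_force: [0.4, 0.0, -1.6]
finger_gap: 0.017
```

```bash

python3 -m pendant '[{"ax":0,"ay":0,"az":0,"x":0,"y":0.2,"z":0,"jaw":1},{"ax":0,"ay":0,"az":0,"x":0,"y":0.4,"z":0,"jaw":1}]' 
python3 -m pendant '[{"ax":0,"ay":0,"az":0,"x":0,"y":0.2,"z":0,"jaw":1},{"ax":0,"ay":0,"az":0,"x":0,"y":0.4,"z":0,"jaw":1}]' 
python3 -m pendant '[{"ax":0,"ay":0,"az":0,"x":0,"y":0.2,"z":0,"jaw":1},{"ax":0,"ay":0,"az":0,"x":0,"y":0.4,"z":0,"jaw":1}]' 
```

```text
clock: 10.58
ee_pos: [0.4659, -0.1854, 0.1435]
eef_rot: [-1.571, -0.012, -0.148]
contact_force: [-0.1, 0.9, -0.2]
finger_gap: 0.0166
clock: 10.75
ee_pos: [0.4659, -0.1855, 0.1394]
eef_rot: [-1.571, -0.012, -0.148]
contact_force: [-0.2, 2.2, -0.4]
finger_gap: 0.0169
clock: 10.92
ee_pos: [0.466, -0.1855, 0.1355]
eef_rot: [-1.571, -0.012, -0.148]
contact_force: [-1.1, 1.5, 4.9]
finger_gap: 0.0173
```

Legs are in both holes and the ejector is felt at about 16 mm. From here I press in small steps.

```bash

python3 -m pendant '[{"ax":0,"ay":0,"az":0,"x":0,"y":0.1,"z":0,"jaw":1},{"ax":0,"ay":0,"az":0,"x":0,"y":0.2,"z":0,"jaw":1}]' 
python3 -m pendant '[{"ax":0,"ay":0,"az":0,"x":0,"y":0.1,"z":0,"jaw":1},{"ax":0,"ay":0,"az":0,"x":0,"y":0.2,"z":0,"jaw":1}]' 
python3 -m pendant '[{"ax":0,"ay":0,"az":0,"x":0,"y":0.1,"z":0,"jaw":1},{"ax":0,"ay":0,"az":0,"x":0,"y":0.2,"z":0,"jaw":1}]' 
```

```text
clock: 11.08
ee_pos: [0.4661, -0.1854, 0.1337]
eef_rot: [-1.571, -0.012, -0.148]
contact_force: [-1.7, 2.9, 6.1]
finger_gap: 0.0164
clock: 11.25
ee_pos: [0.4661, -0.1854, 0.1318]
eef_rot: [-1.571, -0.013, -0.148]
contact_force: [-1.4, 1.1, 7.3]
finger_gap: 0.0165
clock: 11.42
ee_pos: [0.4663, -0.1855, 0.1299]
eef_rot: [-1.571, -0.013, -0.148]
contact_force: [-2.4, 2.3, 10.7]
finger_gap: 0.0167
```

```bash

python3 -m pendant '[{"ax":0,"ay":0,"az":0,"x":0,"y":0.1,"z":0,"jaw":1}]' 
python3 -m pendant '[{"ax":0,"ay":0,"az":0,"x":0,"y":0.1,"z":0,"jaw":1}]' 
```

```text
clock: 11.5
ee_pos: [0.4663, -0.1855, 0.129]
eef_rot: [-1.571, -0.013, -0.148]
contact_force: [-1.5, 3.3, 8.5]
finger_gap: 0.017
clock: 11.58
ee_pos: [0.4663, -0.1855, 0.128]
eef_rot: [-1.571, -0.013, -0.148]
contact_force: [-0.6, 2.5, 9.2]
finger_gap: 0.0168
```

```bash

python3 -m pendant '[{"ax":0,"ay":0,"az":0,"x":0,"y":0.1,"z":0,"jaw":1}]' 
python3 -m pendant '[{"ax":0,"ay":0,"az":0,"x":0,"y":0.1,"z":0,"jaw":1}]' 
```

```text
clock: 11.67
ee_pos: [0.4663, -0.1854, 0.127]
eef_rot: [-1.571, -0.013, -0.148]
contact_force: [-1.6, 3.7, 8.5]
finger_gap: 0.0167
clock: 11.75
ee_pos: [0.4663, -0.1854, 0.126]
eef_rot: [-1.571, -0.013, -0.148]
contact_force: [-2.0, 2.8, 10.0]
finger_gap: 0.0165
```

```bash

python3 -m pendant '[{"ax":0,"ay":0,"az":0,"x":0,"y":0.1,"z":0,"jaw":1}]' 
python3 -m pendant '[{"ax":0,"ay":0,"az":0,"x":0,"y":0.1,"z":0,"jaw":1}]' 
```

```text
clock: 11.83
ee_pos: [0.4664, -0.1854, 0.125]
eef_rot: [-1.571, -0.013, -0.148]
contact_force: [-1.5, 3.4, 10.2]
finger_gap: 0.0169
clock: 11.92
ee_pos: [0.4663, -0.1854, 0.124]
eef_rot: [-1.571, -0.013, -0.148]
contact_force: [-1.4, 4.0, 10.0]
finger_gap: 0.0166
```

```bash

python3 -m pendant '[{"ax":0,"ay":0,"az":0,"x":0,"y":0.1,"z":0,"jaw":1}]' 
python3 -m pendant '[{"ax":0,"ay":0,"az":0,"x":0,"y":0.1,"z":0,"jaw":1}]' 
```

```text
clock: 12.0
ee_pos: [0.4663, -0.1854, 0.123]
eef_rot: [-1.571, -0.013, -0.148]
contact_force: [-2.4, 3.8, 8.7]
finger_gap: 0.0164
clock: 12.08
ee_pos: [0.4664, -0.1854, 0.1219]
eef_rot: [-1.571, -0.013, -0.148]
contact_force: [-0.9, 2.7, 8.9]
finger_gap: 0.0167
```

```bash

python3 -m pendant '[{"ax":0,"ay":0,"az":0,"x":0,"y":0.1,"z":0,"jaw":1}]' 
python3 -m pendant '[{"ax":0,"ay":0,"az":0,"x":0,"y":0.1,"z":0,"jaw":1}]' 
```

```text
clock: 12.17
ee_pos: [0.4663, -0.1854, 0.1209]
eef_rot: [-1.571, -0.013, -0.148]
contact_force: [-0.5, 4.1, 8.7]
finger_gap: 0.0167
clock: 12.25
ee_pos: [0.4664, -0.1854, 0.1199]
eef_rot: [-1.571, -0.013, -0.148]
contact_force: [-1.2, 4.0, 8.9]
finger_gap: 0.0169
```

```bash

python3 -m pendant '[{"ax":0,"ay":0,"az":0,"x":0,"y":0.1,"z":0,"jaw":1}]' 
python3 -m pendant '[{"ax":0,"ay":0,"az":0,"x":0,"y":0.1,"z":0,"jaw":1}]' 
```

```text
clock: 12.33
ee_pos: [0.4664, -0.1854, 0.119]
eef_rot: [-1.571, -0.013, -0.148]
contact_force: [-2.6, 1.7, 17.2]
finger_gap: 0.0165
clock: 12.42
ee_pos: [0.4667, -0.1857, 0.1184]
eef_rot: [-1.571, -0.013, -0.148]
contact_force: [-5.1, 0.9, 25.0]
finger_gap: 0.0163
```

```bash

python3 -m pendant '[{"ax":0,"ay":0,"az":0,"x":0,"y":0.1,"z":0,"jaw":1}]' 
python3 -m pendant '[{"ax":0,"ay":0,"az":0,"x":0,"y":0.1,"z":0,"jaw":1}]' 
```

```text
clock: 12.5
ee_pos: [0.4669, -0.1859, 0.1178]
eef_rot: [-1.572, -0.014, -0.149]
contact_force: [-6.8, 0.5, 31.8]
finger_gap: 0.0167
clock: 12.58
ee_pos: [0.4672, -0.1862, 0.1172]
eef_rot: [-1.572, -0.015, -0.149]
contact_force: [-7.3, 0.3, 40.3]
finger_gap: 0.0166
```

That was the hard stop, and 40 N is more than I wanted. I back off now and test whether it's latched.

```bash

python3 -m pendant '[{"ax":0,"ay":0,"az":0,"x":0,"y":-0.3,"z":0,"jaw":1}]' 
python3 -m pendant '[{"ax":0,"ay":0,"az":0,"x":0,"y":-0.1,"z":0,"jaw":1},{"ax":0,"ay":0,"az":0,"x":0,"y":-0.1,"z":0,"jaw":1}]' 
python3 -m pendant '[{"ax":0,"ay":0,"az":0,"x":0,"y":-0.1,"z":0,"jaw":1},{"ax":0,"ay":0,"az":0,"x":0,"y":-0.1,"z":0,"jaw":1}]' 
```

```text
clock: 12.67
ee_pos: [0.4666, -0.1856, 0.1192]
eef_rot: [-1.571, -0.013, -0.149]
contact_force: [1.1, 4.0, 4.5]
finger_gap: 0.0167
clock: 12.83
ee_pos: [0.4667, -0.1855, 0.1202]
eef_rot: [-1.571, -0.014, -0.148]
contact_force: [-0.6, 2.7, 6.6]
finger_gap: 0.0165
clock: 13.0
ee_pos: [0.4666, -0.1855, 0.1211]
eef_rot: [-1.571, -0.013, -0.148]
contact_force: [1.5, 3.3, 6.2]
finger_gap: 0.0168
```

```bash

python3 -m pendant '[{"ax":0,"ay":0,"az":0,"x":0,"y":-0.1,"z":0,"jaw":1},{"ax":0,"ay":0,"az":0,"x":0,"y":-0.1,"z":0,"jaw":1}]' 
python3 -m pendant '[{"ax":0,"ay":0,"az":0,"x":0,"y":-0.1,"z":0,"jaw":1},{"ax":0,"ay":0,"az":0,"x":0,"y":-0.1,"z":0,"jaw":1}]' 
python3 -m pendant '[{"ax":0,"ay":0,"az":0,"x":0,"y":-0.1,"z":0,"jaw":1},{"ax":0,"ay":0,"az":0,"x":0,"y":-0.1,"z":0,"jaw":1}]' 
```

```text
clock: 13.17
ee_pos: [0.4666, -0.1855, 0.122]
eef_rot: [-1.571, -0.013, -0.148]
contact_force: [2.2, 3.7, 7.0]
finger_gap: 0.0166
clock: 13.33
ee_pos: [0.4665, -0.1854, 0.1228]
eef_rot: [-1.571, -0.013, -0.148]
contact_force: [2.3, 3.1, 2.3]
finger_gap: 0.0166
clock: 13.5
ee_pos: [0.4662, -0.1852, 0.1234]
eef_rot: [-1.57, -0.012, -0.148]
contact_force: [4.1, 4.0, -3.9]
finger_gap: 0.017
```

The ejector push has turned into a downward pull at z≈0.123, so the pawl is holding. Grip height is then about 63 mm above the lock. I release it and check.

```bash

python3 -m pendant '[{"ax":0,"ay":0,"az":0,"x":0,"y":0.06,"z":0,"jaw":1},{"ax":0,"ay":0,"az":0,"x":0,"y":0.06,"z":0,"jaw":0.3},{"ax":0,"ay":0,"az":0,"x":0,"y":0.06,"z":0,"jaw":0},{"ax":0,"ay":0,"az":0,"x":0,"y":0.06,"z":0,"jaw":-0.2},{"ax":0,"ay":0,"az":0,"x":0,"y":0.06,"z":0,"jaw":-0.2}]' 
python3 - <<'E'
from plant import *; import cv2,pickle
a=get_image("wrist"); 
cv2.imwrite("pics/w8.png",cv2.convertScaleAbs(a,alpha=1.3)[:,:,::-1])
E
```

```text
clock: 13.92
ee_pos: [0.4657, -0.1858, 0.1228]
eef_rot: [-1.571, -0.012, -0.149]
contact_force: [0.4, -0.4, -0.3]
finger_gap: 0.0515
```

View pics/w8.png

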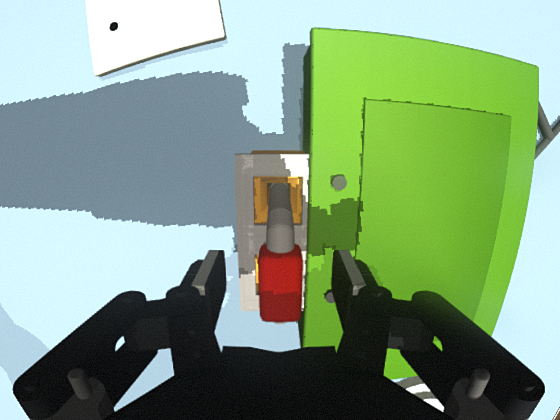

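The jaws are clear of the sleeve at (280,285), and its legs go through the tongue. I retreat upward, then backward, and measure the grip height.

```bash

python3 -m pendant '[{"ax":0,"ay":0,"az":0,"x":0,"y":-1,"z":0,"jaw":-0.4},{"ax":0,"ay":0,"az":0,"x":0,"y":-3,"z":0,"jaw":-0.4},{"ax":0,"ay":0,"az":0,"x":0,"y":-6,"z":0,"jaw":-0.4},{"ax":0,"ay":0,"az":0,"x":0,"y":-9,"z":0,"jaw":-0.4},{"ax":0,"ay":0,"az":0,"x":0,"y":-12,"z":0,"jaw":-0.4}]' 
python3 -m pendant '[{"ax":0,"ay":0,"az":0,"x":0,"y":0,"z":-3,"jaw":-0.4},{"ax":0,"ay":0,"az":0,"x":0,"y":0,"z":-5.5,"jaw":-0.4},{"ax":0,"ay":0,"az":0,"x":0,"y":0,"z":-7,"jaw":-0.4},{"ax":0,"ay":0,"az":0,"x":0,"y":0,"z":-7,"jaw":-0.4},{"ax":0,"ay":0,"az":0,"x":0,"y":0,"z":-7,"jaw":-0.4}]' 
python3 - <<'E'
from plant import *; import cv2,pickle
m=camera_model("wrist");a=get_image("wrist");b=get_image("scene");t=get_image("top");print(read_state()['contact_force'],read_state()['clock'])
pickle.dump((m,a,b,t),open("w9.pkl","wb"))
cv2.imwrite("pics/w9.png",cv2.convertScaleAbs(a,alpha=1.2)[:,:,::-1])
cv2.imwrite("pics/s9.png",cv2.resize(b[150:230,220:320],None,fx=6,fy=6,interpolation=cv2.INTER_CUBIC)[:,:,::-1])
cv2.imwrite("pics/s9f.png",b[:,:,::-1])
cv2.imwrite("pics/t9.png",cv2.resize(t[180:260,290:380],None,fx=7,fy=7,interpolation=cv2.INTER_CUBIC)[:,:,::-1])
E
```

```text
clock: 14.38
ee_pos: [0.4642, -0.1851, 0.245]
eef_rot: [-1.57, -0.012, -0.148]
contact_force: [0.9, -0.1, 0.1]
finger_gap: 0.0596
clock: 14.8
ee_pos: [0.4539, -0.255, 0.2435]
eef_rot: [-1.571, -0.012, -0.15]
contact_force: [-0.5, -0.1, 0.0]
finger_gap: 0.0597
[ 0.38626053 -0.16357768 -0.5209101 ] 14.95
```

View pics/w9.png

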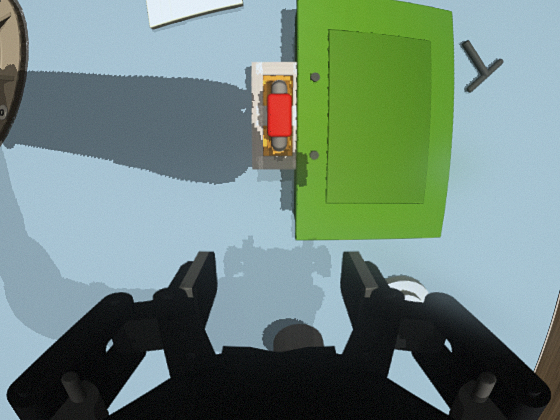

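View pics/s9.png

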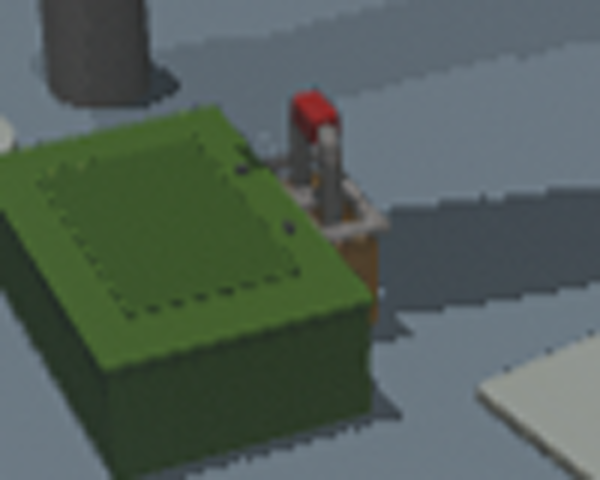

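View pics/s9f.png

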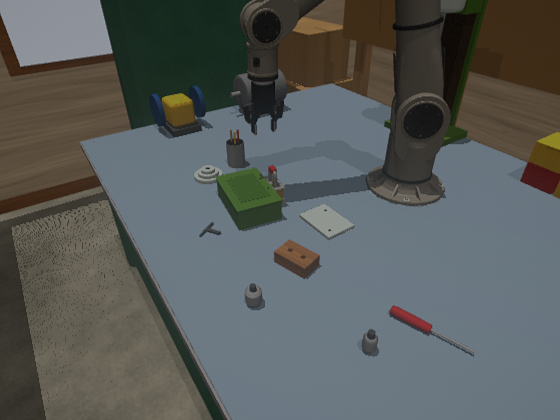

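```bash
python3 - <<'E'
from h import *; import pickle; from plant import camera_model
m,a,b,t=pickle.load(open("w9.pkl","rb")); s=camera_model("scene"); tp=camera_model("top")
hsv=cv2.cvtColor(b,cv2.COLOR_RGB2HSV); x=cv2.inRange(hsv,(0,120,60),(8,255,255))|cv2.inRange(hsv,(172,120,60),(180,255,255))
k=np.zeros_like(x);k[160:182,262:284]=x[160:182,262:284]; ys,xs=np.nonzero(k); print("scene red",xs.mean(),ys.mean(),len(xs),ys.min(),ys.max())
y=np.radians(-8.5); ex=np.array([np.cos(y),np.sin(y),0]);ey=np.array([-ex[1],ex[0],0]);M=np.array([.4653,-.1854,.062])
def box(h): return [M+ex*i*.009+ey*j*.016+np.array([0,0,h+l*.009]) for i in(-1,1) for j in(-1,1) for l in(-1,1)]
for h in(.052,.058,.060,.062,.064,.066,.069,.074,.08):
    p=np.array([proj(s,q) for q in box(h)]); w=np.array([proj(m,q,True) for q in box(h)])
    print(h,p.mean(0).round(1),p[:,1].min().round(1),p[:,1].max().round(1),"wrist",w.min(0).round(1),w.max(0).round(1))
hs=cv2.cvtColor(a,cv2.COLOR_RGB2HSV); x=cv2.inRange(hs,(0,120,60),(6,255,255))|cv2.inRange(hs,(172,120,60),(180,255,255)); x[:70]=0;x[160:]=0;x[:,:255]=0;x[:,305:]=0
ys,xs=np.nonzero(x);print("wrist",xs.min(),ys.min(),xs.max(),ys.max())
E
```

```text
scene red 271.79411764705884 168.3235294117647 34 165 172
0.052 [272.6 171.2] 166.2 176.2 wrist [266.6  93.9] [290.6 135.8]
0.058 [272.5 169.7] 164.7 174.7 wrist [266.4  93.4] [291.  136.3]
0.06 [272.5 169.2] 164.2 174.2 wrist [266.3  93.2] [291.2 136.5]
0.062 [272.5 168.6] 163.7 173.7 wrist [266.3  93. ] [291.3 136.7]
0.064 [272.5 168.1] 163.2 173.1 wrist [266.2  92.8] [291.4 136.8]
0.066 [272.5 167.6] 162.6 172.6 wrist [266.1  92.6] [291.6 137. ]
0.069 [272.5 166.8] 161.9 171.8 wrist [266.   92.3] [291.8 137.3]
0.074 [272.4 165.5] 160.6 170.5 wrist [265.8  91.8] [292.2 137.8]
0.08 [272.4 164. ] 159.0 169.0 wrist [265.6  91.1] [292.7 138.4]
wrist 267 93 291 136
```

```bash
python3 -c "
from plant import *
print(job_done()); print(read_state()['clock'])"
```

```text
the job is handed in; nothing more can be done
None
the job is handed in; nothing more can be done
```

The shackle is locked: the lid is shut with its tongue over the brass lock, and the shackle went through it into both holes and stayed down after I let go. I handed the job in at about 15 s; no verdict was reported.

- **Locking:** The push went up to about 10 N and dipped at TCP height z ≈ 0.123, which I took to be the click. The legs then stopped hard about 4 mm lower. When I eased back up, the ejector's push turned into a downward pull at the same height, so the pawl was holding.
- **Final height:** The scene camera puts the grip about 62–63 mm above lock_mouth, inside the 52–69 mm locked range. It has not risen to the 74 mm or more of an unlocked shackle. The wrist view roughly agrees.
- **Pressing force:** I ran 2–3 mm too far into the hard stop, and the measured force peaked at about 41 N, or about 43 N allowing for the shackle's weight. That is under the 45 N limit, but closer than I meant to get. Readings came only at the end of each move, so a slightly higher peak between them is possible.
- **Bench:** The last pictures show the lid shut and the other things where they were, by eye. The gripper is open and clear of everything, with no contact force.

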